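# True up a book's spine for gluing

### The job

The coverless book is to be glued along its spine, but it hangs askew over the edge of the slate slab. Slide the aluminium straightedge up square against that edge of the slab until it lies flush along it and has pushed the spine back level with the edge, and leave it there as a stop. Then set the weight down gently, upright, on the middle of the book so that it cannot shift, and leave the glue pot, the red hardback and the bone folder where they are.

Things in the scene. Friction and masses are not known exactly. Their poses are not given: they have to be found in the camera images.
- slab: dark slate slab, 230 (its x) x 160 (its y) x 20 mm high, lying on the bench; it is heavy and does not move. Origin: centre of its underside, z up. The book overhangs its long edge on the +y side, the upright straight face at y = +80 mm (left as the robot sees it, turned up to 0.35 rad).
- slab_edge (a point): middle of the top of that long +y face of the slab (20 mm above the bench); same axes as the slab
- text_block: the book: a coverless rigid block of pages, 178 (its x, along the spine) x 110 (its y) x 25 mm thick, 0.37 kg, cream with a teal sheet on top and a brown spine, lying flat and loose on the slab (its top 45 mm above the bench). Origin: centre of its underside. The spine is its flat face at y = +55 mm. It is turned up to 0.09 rad against the slab and slides when pushed with about 2 N.
- spine_near (a point): lower edge of the book's spine, 2 mm from its end at the book's -x side (nearer the robot). At the start both ends of the spine stick out 5 to 31 mm past the slab's +y face.
- spine_far (a point): lower edge of the book's spine, 2 mm from its end at the book's +x side
- straightedge: loose aluminium box-section straightedge with black end plugs, 200 (its x) x 45 (its y) x 45 mm high, 0.42 kg, lying on the bench. Origin: centre of its underside. The face that looks towards the slab is at its y = -22.5 mm. It slides when pushed from behind (its +y face) with about 2 N, with the book about 4 N.
- face_near (a point): lower edge of the straightedge's y = -22.5 mm face (towards the slab), 5 mm from its end at its -x side. The face starts 75 to 100 mm (at its middle) from the slab's +y face, turned up to 0.25 rad against it.
- face_far (a point): lower edge of the same face, 5 mm from its end at the straightedge's +x side
- weight: binder's weight: dark steel plate 90 (x) x 70 (y) x 18 mm with a felt underside, and in its middle an upright round wooden knob 30 mm in diameter, from 18 to 60 mm above its underside, to lift it by. About 0.8 kg. Origin: centre of its underside.
- glue_pot: bystander: white pot with a red lid, 73 mm in diameter, 82 mm high, on the robot's right; origin: centre of its underside
- hardback: bystander: red closed book, 115 (x) x 170 (y) x 34 mm, lying far left; origin: centre of its underside
- bone_folder: bystander: flat cream strip 22 (x) x 141 (y) x 5 mm, lying beyond the slab; origin: on its underside, about the middle
Not all that is in view belongs to the job. There is more than one size of the weight; the job needs the middle-sized.

How it is judged:
On the way, in this order (a step that is already met when the one before it is completed fails the run):
1. the straightedge lies flush along the slab's edge and the spine is level with that edge (y of face_near in the frame of slab between 0.077 and 0.082 m and y of face_far in the frame of slab between 0.077 and 0.082 m and y of spine_near in the frame of slab between 0.077 and 0.083 m and y of spine_far in the frame of slab between 0.077 and 0.083 m and x of straightedge in the frame of text_block between -0.05 and 0.05 m and angle between each of straightedge, text_block's own z axis and vertical below 0.04 rad and height (world z) of straightedge below 0.005 m), for 0.3 s.
2. the weight stands on the book (horizontal distance between weight and text_block below 0.025 m and z of weight in the frame of text_block between 0.021 and 0.029 m and angle between weight's own z axis and vertical below 0.05 rad and contact force between weight and text_block above 3 N), for 0.2 s.
At the end, for the whole second after the job is handed in: Straightedge flat on the bench, both ends of its face within 2 mm of the slab's +y face, its middle within 50 mm of the book's along it; both spine ends within 3 mm of that face, book flat; weight upright on the book, centre within 25 mm of the book's; all released and at rest (all of step 1 and all of step 2 and linear speed of each of straightedge, text_block, weight below 0.01 m/s); the robot touches nothing.
It fails at once if the glue pot, the red hardback or the bone folder is moved more than 25 mm (distance of any of glue_pot, hardback, bone_folder from where it was at the start of the episode above 0.025 m).
It fails at once if the book is tipped (angle between text_block's own z axis and vertical above 0.15 rad).
It fails at once if the straightedge is tipped over (angle between straightedge's own z axis and vertical above 0.5 rad).
It fails at once if the weight is dropped or slammed onto the book (faster than 0.3 m/s in the last 10 mm above it) (horizontal distance between weight and text_block below 0.08 m and z of weight in the frame of text_block between 0.02 and 0.035 m and linear speed of weight above 0.3 m/s).
It also fails if it takes over 53 s, if anything falls off the work surface, if the arm or the gripper's body presses on something with over 40 N, if the wrist force passes 120 N, or if a joint passes its speed limit or range.

### The arm

A 6-joint arm with a two-finger parallel gripper is mounted at the origin on the work surface. World frame = base frame: x ahead of the robot, y to its left, z up, the work surface at z = 0. Lengths are in m, angles in rad, forces in N, time in s.
With the tool pointing down it reaches from about 0.35 to 0.975 m from the base axis. Payload 17.4 kg.
Tool frame: the origin (TCP) lies at the very end of the fingers, on their centre line; the grasp point (between the pads) lies 19 mm behind it; y points along the fingers, x is the direction in which the jaws open and shut, and the axes are right-handed (so a half turn about y gives the same grasp; the last joint's range is limited). The gripper opens to 85 mm and grips with 20 to 120 N. Pads are 22 mm wide; open, the fingers measure 114 mm over their backs; the gripper's body (76 mm by 85 mm) begins 54 mm behind the grasp point. The pads swing forward as they close: fully open they stand 13 mm farther back than shut.
Start: joints at [-1.364, 0.116, 1.442, -0, 1.584, -0.038], TCP at [0.164, -0.655, 0.231] pointing down, gripper open.
Joint ranges: [-2.83, 2.83], [-0.83, 2.19], [0.07, 2.5], [-1.14, 4.28], [0.01, 3], [-2.97, 2.97]. Speed limits (rad/s): [1.89, 1.89, 2.22, 3.14, 3.14, 3.14].

### API

Orientations are given as a unit quaternion [x, y, z, w].
In Python, from cell import manip gives the robot as it stands.
- The arm moves only by the tool play_rows, never from a script. Its argument "steps" is a list of rows, each a list of 5 numbers: the closure in counts, from 0 (fully open) to 255 (shut), then the shift along the tool's x, y, z in mm, then the turn about the tool's y in rad. A call has 1 to 10 rows; each row is the pose to reach, as a shift and turn from the pose commanded when the call began, along the tool's axes at that moment; what a row does not reach only later rows make up. A row lasts 1/10 s, in which the tool goes at most 50 mm and 8.59 degrees, less where a joint would pass 70% of its speed; a pose out of reach is approached as far as the arm can. A call with a gripper value outside its range is refused whole. The fingers move at their own pace and stop on an object; "newtons" is the grip in N (left out, the last holds). Time passes only in rows, so rows that repeat a pose let the fingers close. It gives the time, the measured TCP pose, the force and the opening at its end, in the units of the state.
- manip.get_state(): the state, without advancing time (a new reading comes with each control period).
- manip.read_camera(name): name is "scene" or "top"; returns the picture (384x512x3 uint8, red, green, blue); there is no depth.
- manip.camera_info(name): a dict with "fov_y" (degrees; the focal length in pixels is half the picture's height over the tangent of half this angle, whatever the lens; pixels are square), "cx", "cy" (the principal point, pixels), "k1" (the pictures are not rectified: a ray, as slopes to the right and down, at radius r is drawn at 1 + k1 r^2 times it, then the intrinsics apply), "R" (3x3) and "t" (3): a world point X has camera coordinates R X + t. Camera axes: x right, y down, z forward; pixel columns grow to the right and rows downward; lengths in m; the calibration is good to about 2 mm. A picture is of the moment at which its call begins. camera_info takes no time and is no camera call.
- manip.sign_off(): hands the job in, once; it reports no verdict.
Trained networks look in the newest picture that a camera, given by its name, has taken for a name from the list of things; names that differ only in an ending like _2 or _b are one class to them, and where a whole thing is asked for, a point or a joint stands for the part that bears it (a point fixed in the world has none). Each returns a list of dicts, best first, with "score" (0 to 1); they miss things now and then, are a little off and sometimes report something else, mostly with a low value. They report only what shows in the picture. A call takes as long as a camera call. They do not tell look-alikes from the thing itself.
- manip.recognise(camera, label): "point" ([row, column] in pixels, amid what is visible of it).
- manip.trace(camera, label): "region" (384x512 bool, what is visible of it) and "point" ([row, column] in pixels, amid what is visible of it).
- manip.tip_of(camera, label): "point" ([row, column] in pixels: a listed point, or the origin of a listed thing).
The state is a dict: "time_s": time; "qpos": joint angles; "dq": joint speeds; "joint_efforts": joint torques, N m; "tcp_pos": TCP position; "ee_rot": TCP orientation; "contact_force": force on the tool from outside, world axes, zero at the start; "moment": the same for the moment, N m; "gripper_width": finger opening in m.
Only numpy, scipy, OpenCV 4.12 (cv2) and the standard library are available. Lean on these libraries where they do the work, as an engineer would, in place of code of your own. Each camera call takes 0.05 s, during which the arm holds its last target. There are 200 camera calls.

## Working session

There is one attempt and no reset: what is moved stays moved. The work goes in short steps, Python scripts to look and compute and a tool call to move; the robot and the scene stay as the last step left them, time stands still between calls to the robot, and variables do not carry over. Pictures are saved under pics/ and viewed, about 8 in all and at most 12, crops included, and the job is handed in when it is done.

Besides the shell and the picture viewer there is one more tool, called after "Request:" by a JSON object that holds its "name" and its "arguments". play_rows: Moves the arm, as the interface text tells. Its arguments: {"type":"object","properties":{"steps":{"type":"array"},"newtons":{"type":"number"}},"required":["steps"]}

```bash
mkdir -p pics; ls; cat > h.py <<'E'
import numpy as np, cv2
from cell import manip
def save(cam,name,crop=None,s=1):
    im=manip.read_camera(cam)
    if crop: r0,r1,c0,c1=crop; im=im[r0:r1,c0:c1]
    if s!=1: im=cv2.resize(im,None,fx=s,fy=s,interpolation=cv2.INTER_CUBIC)
    cv2.imwrite('pics/'+name+'.png',im[:,:,::-1])
def cam(c):
    i=manip.camera_info(c); return i,192/np.tan(np.radians(i['fov_y'])/2),np.array(i['R']),np.array(i['t'])
def w(c,p,z):
    "pixel (row,col) -> world at height z"
    i,f,R,t=cam(c); d=np.array([(p[1]-i['cx'])/f,(p[0]-i['cy'])/f]); u=d.copy()
    for _ in range(30): u=d/(1+i['k1']*(u@u))
    D=R.T@np.array([u[0],u[1],1]); C=-R.T@t
    return C+D*(z-C[2])/D[2]
def px(c,X):
    i,f,R,t=cam(c); q=R@np.array(X)+t; u=q[:2]/q[2]; u=u*(1+i['k1']*(u@u))
    return np.array([u[1]*f+i['cy'],u[0]*f+i['cx']])
E
python3 - <<'E'
from h import *
np.set_printoptions(precision=4,suppress=True)
for c in('scene','top'):
    save(c,c+'0'); i,f,R,t=cam(c); print(c,f,-R.T@t,R[2],i['k1'])
zs=dict(slab_edge=.02,spine_near=.02,spine_far=.02,face_near=0,face_far=0,weight=0,text_block=.02,straightedge=0,glue_pot=0,hardback=0,bone_folder=0,slab=0)
for n,z in zs.items():
    for c in('top','scene'):
        for d in manip.tip_of(c,n)[:3]: print(n,c,round(d['score'],2),np.round(d['point'],1),w(c,d['point'],z)[:2])
s=manip.get_state();print(s)
E
```

```text
pics
scene 378.8366116973033 [1.1766 0.4709 0.597 ] [-0.641  -0.5018 -0.5808] -0.05726169405670766
top 392.3134569869445 [ 0.437  -0.0023  1.1337] [ 0.1057 -0.005  -0.9944] -0.11993315819205735
slab_edge scene 0.92 [186.5 239.2] [ 0.5352 -0.0957]
spine_near top 0.85 [223.3 282.1] [ 0.464  -0.0778]
spine_near scene 0.86 [175.6 263.6] [ 0.4489 -0.0788]
spine_near scene 0.69 [152.  175.4] [ 0.5172 -0.3759]
spine_far top 0.69 [167.8 282.5] [ 0.6232 -0.0757]
spine_far scene 0.62 [204.8 218.7] [ 0.6314 -0.0813]
face_near top 0.78 [231.4 253.9] [0.439  0.0015]
face_far top 0.82 [169.5 265.2] [ 0.62   -0.0265]
face_far scene 0.8 [218.  235.2] [ 0.6263 -0.0305]
weight top 0.78 [202.9 143.9] [0.5119 0.325 ]
weight top 0.69 [261.6 129.3] [0.3404 0.3596]
weight top 0.66 [207.5 185. ] [0.5022 0.2033]
weight scene 0.89 [225.  427.8] [0.3405 0.3596]
weight scene 0.62 [257.5 388.1] [0.5143 0.3272]
weight scene 0.59 [232.  337.2] [0.5099 0.1948]
text_block top 0.84 [193.7 304.7] [ 0.5501 -0.1408]
text_block scene 0.93 [181.6 224.4] [ 0.5431 -0.1431]
straightedge top 0.55 [197.6 252.2] [0.5365 0.0092]
[... 390 characters left out ...]
360. ] [0.6927 0.3462]
bone_folder top 0.83 [112.7 290.8] [ 0.7941 -0.0987]
bone_folder scene 0.7 [238.3 167.9] [ 0.7843 -0.1016]
slab top 0.77 [200.2 315.2] [ 0.534  -0.1742]
slab scene 0.8 [182.7 217.1] [ 0.5387 -0.1765]
{'time_s': 1.3, 'qpos': array([-1.3638,  0.116 ,  1.4416,  0.    ,  1.584 , -0.0378]), 'dq': array([-0.0008,  0.0009, -0.0005, -0.0015,  0.0013,  0.001 ]), 'joint_efforts': array([  0.0009, -73.1734, -63.2646,   0.    ,   0.0006,  -0.    ]), 'tcp_pos': array([ 0.1636, -0.6549,  0.2313]), 'ee_rot': array([-0.5573,  0.4352, -0.4352,  0.5573]), 'contact_force': array([-0.3656,  0.0278,  0.1287]), 'moment': array([0.0178, 0.0169, 0.0161]), 'gripper_width': 0.08516550949508031}
```

```bash
python3 - <<'E'
import cv2
a=cv2.imread('pics/top0.png'); cv2.imwrite('pics/topc.png',cv2.resize(a[90:290,100:420],None,fx=2.5,fy=2.5,interpolation=cv2.INTER_CUBIC))
a=cv2.imread('pics/scene0.png');cv2.imwrite('pics/scenec.png',cv2.resize(a[130:350,130:460],None,fx=2.4,fy=2.4,interpolation=cv2.INTER_CUBIC))
E
```

```text
(no output)
```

View pics/topc.png

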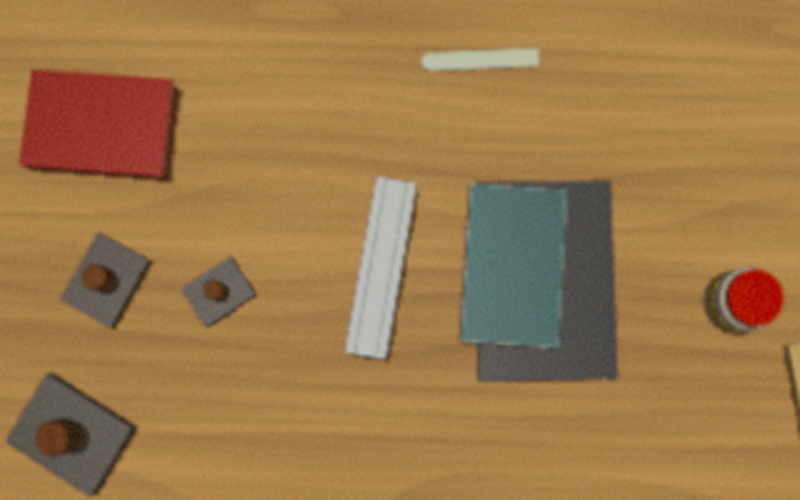

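View pics/scenec.png

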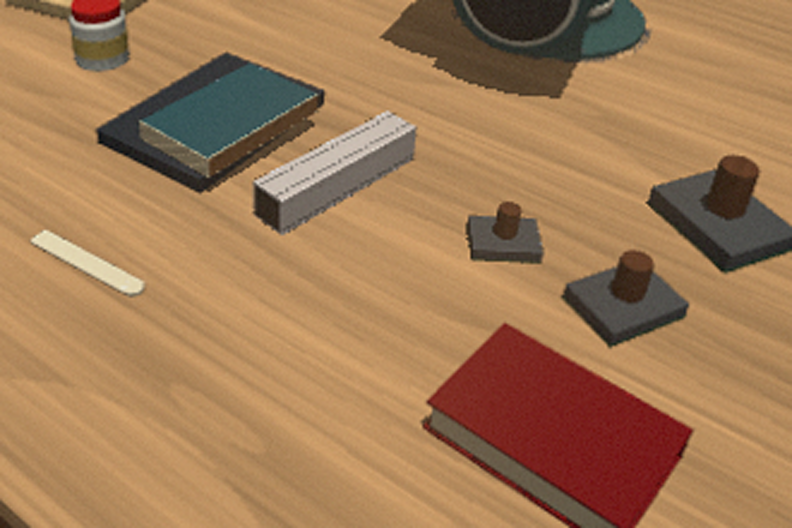

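The top view shows the small, middle and large weights. The middle one is at crop (100,280), which is about (0.514, 0.327) in the world. The straightedge lies between the weights and the slab. Next I'll fit poses by matching box silhouettes to the masks.

```bash
cat >> h.py <<'E'
from scipy.optimize import minimize
def hull(c,p,dim,z0):
    x,y,th=p; C,S=np.cos(th),np.sin(th); P=[]
    for a in(-.5,.5):
        for b in(-.5,.5):
            for h in(0,1):
                u,v=a*dim[0],b*dim[1]; P.append(px(c,[x+C*u-S*v,y+S*u+C*v,z0+h*dim[2]])[::-1])
    return cv2.convexHull(np.array(P,np.float32))[:,0]
def fit(c,mask,p0,dim,z0,extra=None):
    "pose whose box outline best covers mask (sub-pixel polygons, x8)"
    m=cv2.resize(mask.astype(np.uint8),None,fx=4,fy=4,interpolation=cv2.INTER_NEAREST)
    def cost(q):
        p=p0+q*np.array([.01,.01,.05]); r=np.zeros_like(m)
        for h in [hull(c,p,dim,z0)]+(extra or []): cv2.fillPoly(r,[np.round(((h+.5)*4-.5)*16).astype(np.int32)],1,shift=4)
        return np.count_nonzero(r!=m)/np.count_nonzero(m)
    best=min((minimize(cost,q,method='Nelder-Mead',options=dict(initial_simplex=np.array(q)+np.array([[0,0,0],[1,0,0],[0,1,0],[0,0,1]])*1.)) for q in([-.3,-.3,-.3],[.3,.3,.3])),key=lambda r:r.fun)
    return p0+best.x*np.array([.01,.01,.05]),best.fun
D=dict(slab=(.23,.16,.02),text_block=(.178,.11,.025),straightedge=(.2,.045,.045),weight=(.09,.07,.018))
def rel(p,ref): 
    C,S=np.cos(ref[2]),np.sin(ref[2]); d=np.array(p[:2])-ref[:2]; return np.array([C*d[0]+S*d[1],-S*d[0]+C*d[1]])
def pt(p,u,v): C,S=np.cos(p[2]),np.sin(p[2]); return np.array([p[0]+C*u-S*v,p[1]+S*u+C*v])
E
cat > m.py <<'E'
from h import *
np.set_printoptions(precision=4,suppress=True)
P={}
for c in('top','scene'):
    manip.read_camera(c)
    def tr(n,p): # region whose point is nearest the expected place
        R=manip.trace(c,n); q=px(c,[*p,.02]); return min(R,key=lambda d:np.hypot(*(np.array(d['point'])-q)))['region']
    tb=tr('text_block',(.545,-.141)); se=tr('straightedge',(.54,.005)); sl=tr('slab',(.536,-.175))
    b,e=fit(c,tb,np.array([.545,-.141,0]),D['text_block'],.02); print(c,'book',b,e)
    s,e=fit(c,se,np.array([.54,.008,-.16]),D['straightedge'],0); print(c,'se',s,e)
    l,e=fit(c,sl|tb,np.array([.536,-.175,0]),D['slab'],0,[hull(c,b,D['text_block'],.02)]); print(c,'slab',l,e)
    P[c]=dict(b=b,s=s,l=l)
    for n,q in(('spn',pt(b,-.087,.055)),('spf',pt(b,.087,.055)),('fn',pt(s,-.095,-.0225)),('ff',pt(s,.095,-.0225)),('book',b),('se',s)): print(n,rel(q,l)*1000)
    print('se in book x',rel(s,b)[0]*1000)
E
python3 m.py; python3 - <<'E'
from h import *
for c in('top','scene'):
    manip.read_camera(c)
    for d in manip.trace(c,'weight'):
        r=d['region']; p=w(c,d['point'],.02); print(c,d['score'],d['point'],p,r.sum())
from scipy.spatial.transform import Rotation as Ro
print(Ro.from_quat(manip.get_state()['ee_rot']).as_matrix().round(3))
E
```

```text
top book [ 0.5432 -0.14   -0.0377] 0.04154971932638332
top 0.94 [208.7, 185.3] [0.49762145 0.19865139 0.02      ] 463
top 0.87 [202.7, 142.3] [0.51105524 0.32396348 0.02      ] 800
top 0.61 [262.9, 129.6] [0.3384927  0.35213313 0.02      ] 1485
scene 0.84 [225.2, 340.4] [0.50530716 0.19781598 0.02      ] 612
scene 0.59 [254.1, 392.8] [0.51978593 0.3358868  0.02      ] 1195
scene 0.56 [219.3, 433.3] [0.33728981 0.36679861 0.02      ] 1775
[[ 0.242 -0.     0.97 ]
 [-0.97   0.     0.242]
 [-0.    -1.    -0.   ]]Traceback (most recent call last):
  File "m.py", line 10, in <module>
    s,e=fit(c,se,np.array([.54,.008,-.16]),D['straightedge'],0); print(c,'se',s,e)
        ~~~^^^^^^^^^^^^^^^^^^^^^^^^^^^^^^^^^^^^^^^^^^^^^^^^^^^^
  File "h.py", line 34, in fit
    best=min((minimize(cost,q,method='Nelder-Mead',options=dict(initial_simplex=np.array(q)+np.array([[0,0,0],[1,0,0],[0,1,0],[0,0,1]])*1.)) for q in([-.3,-.3,-.3],[.3,.3,.3])),key=lambda r:r.fun)
  File "h.py", line 34, in <genexpr>
    best=min((minimize(cost,q,method='Nelder-Mead',options=dict(initial_simplex=np.array(q)+np.array([[
[... 412 characters left out ...]
s + args))
  File "h.py", line 32, in cost
    for h in [hull(c,p,dim,z0)]+(extra or []): cv2.fillPoly(r,[np.round(((h+.5)*4-.5)*16).astype(np.int32)],1,shift=4)
              ~~~~^^^^^^^^^^^^
  File "h.py", line 25, in hull
    u,v=a*dim[0],b*dim[1]; P.append(px(c,[x+C*u-S*v,y+S*u+C*v,z0+h*dim[2]])[::-1])
                                    ~~^^^^^^^^^^^^^^^^^^^^^^^^^^^^^^^^^^^^^
  File "h.py", line 17, in px
    i,f,R,t=cam(c); q=R@np.array(X)+t; u=q[:2]/q[2]; u=u*(1+i['k1']*(u@u))
            ~~~^^^
  File "h.py", line 9, in cam
    i=manip.camera_info(c); return i,192/np.tan(np.radians(i['fov_y'])/2),np.array(i['R']),np.array(i['t'])
ValueError: time passes only in moves, steps and waits
```

```bash
sed -i 's/^def cam(c)/from functools import lru_cache\n@lru_cache\ndef cam(c)/' h.py; python3 m.py; python3 - <<'E'
from h import *
for c,p in(('top',(.511,.325)),('scene',(.515,.33))):
    manip.read_camera(c); R=manip.trace(c,'weight'); q=px(c,[*p,.02]); m=min(R,key=lambda d:np.hypot(*(np.array(d['point'])-q)))['region']
    # hull of plate + knob
    def cost(v):
        x,y,th=.513+v[0]*.01,.326+v[1]*.01,v[2]; r=np.zeros(m.shape,np.uint8); r=cv2.resize(r,None,fx=4,fy=4)
        k=np.array([px(c,[x+.015*np.cos(a),y+.015*np.sin(a),z])[::-1] for a in np.arange(0,6.3,.4) for z in(.018,.06)],np.float32)
        for h in(hull(c,(x,y,th),D['weight'],0),cv2.convexHull(k)[:,0]): cv2.fillPoly(r,[np.round(((h+.5)*4-.5)*16).astype(np.int32)],1,shift=4)
        return np.count_nonzero(r!=cv2.resize(m.astype(np.uint8),None,fx=4,fy=4,interpolation=0))/m.sum()/16
    for t in(-.5,1.):
        b=minimize(cost,[0,0,t],method='Nelder-Mead',options=dict(initial_simplex=[[0,0,t],[1,0,t],[0,1,t],[0,0,t+.4]])); print(c,.513+b.x[0]*.01,.326+b.x[1]*.01,b.x[2],b.fun)
print(manip.get_state()['time_s'])
E
```

```text
top book [ 0.5433 -0.1406 -0.0497] 0.045369328833895765
top se [ 0.5362  0.0089 -0.1496] 0.04602966841186736
top slab [ 0.5294 -0.1776  0.0436] 0.032503165892781766
spn [-66.0332  99.2387]
spf [107.2107  83.0351]
fn [-82.6932 182.1425]
ff [103.7704 145.6549]
book [15.4669 36.3759]
se [ 14.8595 185.9799]
se in book x -14.536599799847245
scene book [ 0.5406 -0.1407 -0.0303] 0.04196009389671362
scene se [ 0.5344  0.0083 -0.14  ] 0.041101944608132
scene slab [ 0.5277 -0.1825  0.0351] 0.04768847194050034
spn [-68.9412 101.8679]
spf [104.6874  90.5049]
fn [-84.1524 184.7879]
ff [102.9441 151.6983]
book [14.2814 41.3038]
se [ 13.3143 190.3992]
se in book x -10.701563956299518
top 0.5143541557928188 0.32801570862526513 -0.4623478207055793 0.0478125
top 0.5145937081363747 0.3282168737223711 1.608533006397935 0.381875
scene 0.5149051870016317 0.3286834220221834 -0.43851091434478556 0.06536219816819318
scene 0.5162034743919266 0.32957025215473645 1.5160743243834545 0.24833472106577853
2.3
```

```bash
cat > go.py <<'E'
import sys,numpy as np
from cell import manip
from scipy.spatial.transform import Rotation as Ro
def go(x,y,z,yaw):
    s=manip.get_state(); R=Ro.from_quat(s['ee_rot']).as_matrix(); d=R.T@(np.array([x,y,z])-s['tcp_pos'])*1000
    a=np.arctan2(R[1,0],R[0,0]); t=-((yaw-a+np.pi)%(2*np.pi)-np.pi)
    print('t',s['time_s'],'tcp',s['tcp_pos'].round(4),'yaw',round(a,3),'shift',d.round(1),'turn',round(t,3),'F',s['contact_force'].round(1),'J',s['qpos'].round(2))
go(*map(float,sys.argv[1:5]))
E
python3 go.py .534 .085 .12 .04
```

```text
t 2.3 tcp [ 0.1636 -0.6549  0.2313] yaw -1.326 shift [-628.1  111.3  538.7] turn -1.366 F [ 0.7 -0.6 -0.3] J [-1.36  0.12  1.44  0.    1.58 -0.04]
```

Request:
{"name": "play_rows", "arguments": {"steps": [[0,-37,6,32,-0.08],[0,-74,13,63,-0.16],[0,-111,20,95,-0.24],[0,-148,26,127,-0.32],[0,-185,33,158,-0.4],[0,-222,39,190,-0.48],[0,-259,46,222,-0.56],[0,-296,52,254,-0.64],[0,-333,59,285,-0.72],[0,-370,65,317,-0.8]]}}

```text
time_s: 3.3
tcp_pos: [0.3818, -0.2173, 0.1663]
ee_rot: [0.683, -0.183, 0.183, -0.683]
contact_force: [0.9, -0.7, 0.4]
gripper_width: 0.0858
```

```bash
python3 go.py .534 .085 .12 .04
```

```text
t 3.3 tcp [ 0.3818 -0.2173  0.1663] yaw -0.523 shift [-19.2  46.3 337.9] turn -0.563 F [ 0.9 -0.7  0.4] J [-0.58 -0.4   2.01  0.    1.53 -0.05]
```

Request:
{"name": "play_rows", "arguments": {"steps": [[0,-2,6,42,-0.07],[0,-5,12,84,-0.14],[0,-7,17,126,-0.21],[0,-10,23,169,-0.28],[0,-12,29,211,-0.35],[0,-14,35,253,-0.42],[0,-17,41,296,-0.5],[0,-19,46,338,-0.563],[0,-19,46,338,-0.563]]}}

```text
time_s: 4.2
tcp_pos: [0.5356, 0.0863, 0.1193]
ee_rot: [-0.707, -0.015, 0.015, 0.707]
contact_force: [-1.1, -0.4, 0.6]
gripper_width: 0.0851
```

```bash
python3 go.py .534 .085 .016 .04
```

```text
t 4.2 tcp [0.5356 0.0863 0.1193] yaw 0.043 shift [ -1.6 103.3  -1.3] turn 0.003 F [-1.1 -0.4  0.6] J [ 0.11 -0.12  1.86  0.    1.4   0.07]
```

Request:
{"name": "play_rows", "arguments": {"steps": [[0,0,30,0,0],[0,-1,60,-1,0],[0,-1,90,-1,0],[0,-1,105,-1,0.003],[0,-1,113,-1,0.003],[0,-1,113,-1,0.003]]}}

```text
time_s: 4.8
tcp_pos: [0.5337, 0.0815, 0.0072]
ee_rot: [0.707, 0.012, -0.012, -0.707]
contact_force: [0.5, 0.1, -0.1]
gripper_width: 0.0854
```

```bash
python3 go.py .537 -.05 .006 .04; python3 -c "
from h import *
save('scene','s1',(130,300,140,400),3)"
```

```text
t 4.8 tcp [0.5337 0.0815 0.0072] yaw 0.034 shift [  -1.1    1.2 -131.6] turn -0.006 F [ 0.5  0.1 -0.1] J [ 0.1  -0.02  1.96 -0.    1.2   0.07]
```

View pics/s1.png

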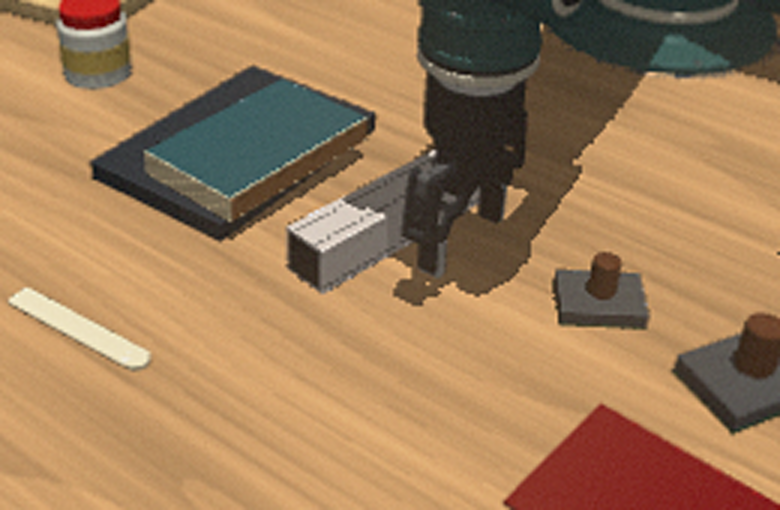

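Request:
{"name": "play_rows", "arguments": {"steps": [[0,0,1,-8,-0.006],[0,0,1,-16,-0.006],[0,0,1,-24,-0.006],[0,0,1,-31,-0.006],[0,-1,1,-38,-0.006],[0,-1,1,-45,-0.006],[0,-1,1,-52,-0.006],[0,-1,1,-59,-0.006],[0,-1,1,-66,-0.006],[0,-1,1,-70,-0.006]]}}

```text
time_s: 5.85
tcp_pos: [0.5352, 0.0111, 0.0063]
ee_rot: [0.707, 0.014, -0.014, -0.707]
contact_force: [-0.3, 3.5, 1.6]
gripper_width: 0.0854
```

```bash
python3 go.py .537 -.042 .006 .04; sed -i 's/(.54,.005)/(.54,-.03)/; s/\[.54,.008,-.16\]/[.537,-.03,.03]/' m.py; python3 m.py
```

```text
t 5.85 tcp [0.5352 0.0111 0.0063] yaw 0.04 shift [ -0.3   0.3 -53.2] turn -0.0 F [-0.3  3.5  1.6] J [-0.03 -0.03  1.97 -0.    1.2  -0.07]
top book [ 0.542  -0.1408 -0.0465] 0.05269755314881669
top se [ 0.541  -0.0235  0.0422] 2.111312664907652
top slab [ 0.5291 -0.1776  0.0599] 0.05393569844789357
spn [-65.5222  99.9431]
spf [107.4938  81.464 ]
fn [-74.2269 132.2932]
ff [115.7434 128.9338]
book [15.1447 36.0146]
se [ 21.1561 153.11  ]
se in book x -6.45834106320143Traceback (most recent call last):
  File "m.py", line 8, in <module>
    tb=tr('text_block',(.545,-.141)); se=tr('straightedge',(.54,-.03)); sl=tr('slab',(.536,-.175))
                                                                           ~~^^^^^^^^^^^^^^^^^^^^^
  File "m.py", line 7, in tr
    R=manip.trace(c,n); q=px(c,[*p,.02]); return min(R,key=lambda d:np.hypot(*(np.array(d['point'])-q)))['region']
                                                 ~~~^^^^^^^^^^^^^^^^^^^^^^^^^^^^^^^^^^^^^^^^^^^^^^^^^^^^
ValueError: min() iterable argument is empty
```

Request:
{"name": "play_rows", "arguments": {"steps": [[0,0,0,-4,0],[0,0,0,-8,0],[0,0,0,-12,0],[0,0,0,-16,0],[0,0,0,-20,0],[0,0,0,-24,0],[0,0,0,-28,0],[0,0,0,-32,0],[0,0,0,-36,0],[0,0,0,-40,0]]}}

```text
time_s: 7.25
tcp_pos: [0.5367, -0.0285, 0.0063]
ee_rot: [-0.707, -0.014, 0.014, 0.707]
contact_force: [-1.4, 4.6, 0.1]
gripper_width: 0.0856
```

```bash
python3 go.py .537 -.042 .006 .04;  python3 -c "
from h import *
save('scene','s2',(130,260,180,340),5)"
```

```text
t 7.25 tcp [ 0.5367 -0.0285  0.0063] yaw 0.04 shift [ -0.2   0.3 -13.5] turn -0.0 F [-1.4  4.6  0.1] J [-0.1  -0.02  1.97  0.    1.2  -0.14]
```

View pics/s2.png

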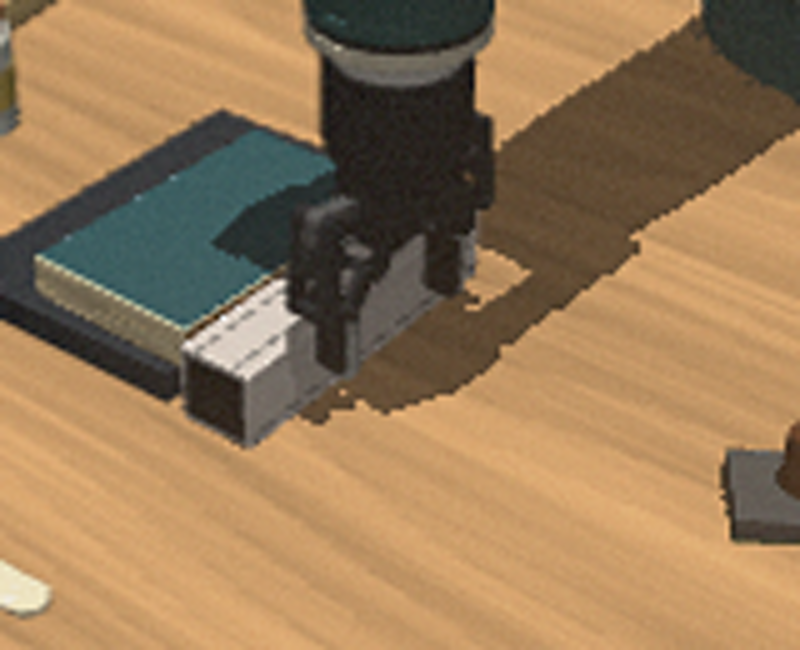

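The straightedge is now pushing the book. Its far end at (185,360) is a few mm from the slab.

Request:
{"name": "play_rows", "arguments": {"steps": [[0,0,0,-2,0],[0,0,0,-4,0],[0,0,0,-6,0],[0,0,0,-7,0],[0,0,0,-8,0],[0,0,0,-9,0],[0,0,0,-10,0]]}}

```text
time_s: 8.0
tcp_pos: [0.5372, -0.0383, 0.0063]
ee_rot: [-0.707, -0.014, 0.014, 0.707]
contact_force: [0.4, 4.3, -0.6]
gripper_width: 0.0855
```

Request:
{"name": "play_rows", "arguments": {"steps": [[0,0,0,-1,0],[0,0,0,-2,0],[0,0,0,-3,0],[0,0,0,-4,0]]}}

```text
time_s: 8.4
tcp_pos: [0.5372, -0.0417, 0.0064]
ee_rot: [-0.707, -0.014, 0.014, 0.707]
contact_force: [-2.7, 18.1, 3.4]
gripper_width: 0.085
```

```bash
python3 -c "
from h import *
s=manip.get_state();print(s['contact_force'].round(1),s['moment'].round(2),s['tcp_pos'])
save('scene','s3',(140,240,190,310),6)"
```

```text
[-2.7 18.1  3.4] [2.6  0.3  0.67] [ 0.53720912 -0.04167784  0.00635349]
```

View pics/s3.png

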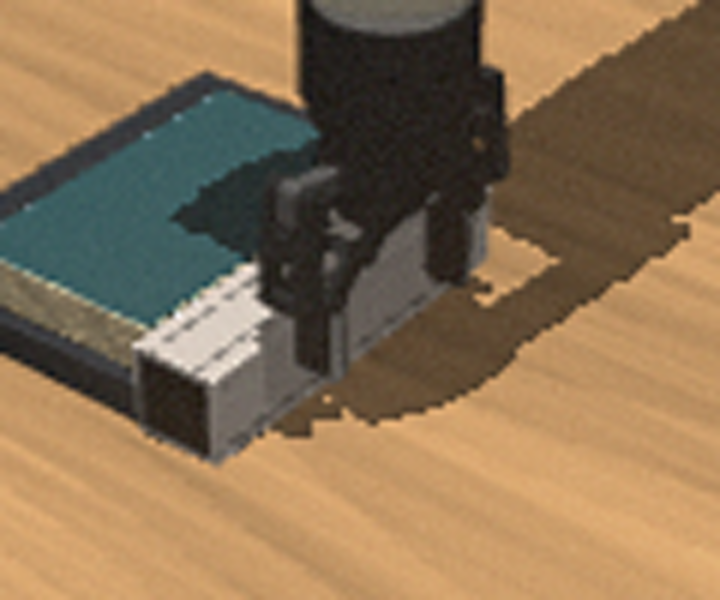

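The force is 18 N and the moment puts most of it on the far finger, so the far end is home and the near end is not. I'll turn the near finger in.

Request:
{"name": "play_rows", "arguments": {"steps": [[0,0,0,0,-0.006],[0,0,0,0,-0.012],[0,0,0,0,-0.012]]}}

```text
time_s: 8.75
tcp_pos: [0.5371, -0.0412, 0.0064]
ee_rot: [-0.706, -0.018, 0.018, 0.708]
contact_force: [-2.7, 14.5, 2.6]
gripper_width: 0.0852
```

```bash
cat > f.py <<'E'
from cell import manip
s=manip.get_state();print(s['contact_force'].round(1),s['moment'].round(2),s['tcp_pos'].round(4))
E
python3 f.py; python3 go.py .537 -.042 .006 .04
```

```text
[-2.7 14.5  2.6] [ 2.02  0.6  -0.7 ] [ 0.5371 -0.0412  0.0064]
t 8.75 tcp [ 0.5371 -0.0412  0.0064] yaw 0.052 shift [-0.2  0.4 -0.7] turn 0.012 F [-2.7 14.5  2.6] J [-0.13 -0.02  1.96  0.    1.2  -0.18]
```

Request:
{"name": "play_rows", "arguments": {"steps": [[0,0,0,-0.3,0.003],[0,0,0,-0.6,0.006],[0,0,0,-1,0.006],[0,0,0,-1,0.006]]}}

```text
time_s: 9.15
tcp_pos: [0.5372, -0.0416, 0.0064]
ee_rot: [-0.706, -0.016, 0.016, 0.708]
contact_force: [-4.0, 20.8, 4.2]
gripper_width: 0.0853
```

```bash
python3 f.py
```

```text
[-4.  20.8  4.2] [ 3.04  0.68 -1.01] [ 0.5372 -0.0416  0.0064]
```

Request:
{"name": "play_rows", "arguments": {"steps": [[0,0,0,0,0.003],[0,0,0,0,0.005],[0,0,0,0,0.005]]}}

```text
time_s: 9.45
tcp_pos: [0.5372, -0.0417, 0.0064]
ee_rot: [-0.706, -0.014, 0.015, 0.708]
contact_force: [-2.7, 20.1, 3.8]
gripper_width: 0.0854
```

```bash
python3 f.py
```

```text
[-2.7 20.1  3.8] [2.85 0.53 0.14] [ 0.5372 -0.0417  0.0064]
```

The load is balanced at 20 N, so the straightedge is flush. I'll back off slowly, rise, and check from above.

Request:
{"name": "play_rows", "arguments": {"steps": [[0,0,0,1,0],[0,0,0,2,0],[0,0,0,5,0],[0,0,0,12,0],[0,0,0,25,0],[0,0,-20,45,0],[0,0,-60,80,0],[0,0,-105,120,0],[0,0,-150,160,0],[0,0,-190,200,0]]}}

```text
time_s: 10.45
tcp_pos: [0.5294, 0.1377, 0.1765]
ee_rot: [-0.707, -0.015, 0.014, 0.707]
contact_force: [0.7, -0.8, 0.2]
gripper_width: 0.0854
```

```bash
sed -i 's/(.54,-.03)/(.54,-.08)/; s/\[.537,-.03,.03\]/[.537,-.075,.04]/' m.py; python3 m.py; python3 -c "
from h import *
for c in('top','scene'):
  for n,z in(('spine_near',.02),('spine_far',.02),('face_near',0),('face_far',0),('text_block',.02),('weight',0)):
    for d in manip.tip_of(c,n)[:3]: print(c,n,round(d['score'],2),w(c,d['point'],z)[:2].round(4))
a=manip.read_camera('top')[150:250,220:370]; b=manip.read_camera('scene')[140:240,180:330]
cv2.imwrite('pics/s4.png',cv2.resize(np.vstack([a,b])[:,:,::-1],None,fx=3,fy=3,interpolation=cv2.INTER_CUBIC))
"; python3 go.py .5147 .3283 .15 -.45
```

```text
top book [ 0.5465 -0.1547  0.0251] 0.05142080426754206
top se [ 0.5412 -0.0769  0.0473] 0.06611180904522614
top slab [ 0.529  -0.1806  0.0357] 0.048492375231053604
spn [-67.9547  81.174 ]
spf [106.0355  79.3268]
fn [-78.7978  79.6209]
ff [111.1895  81.8191]
book [18.4565 25.2535]
se [ 15.9355 103.2185]
se in book x -3.348527134950082
scene book [ 0.5453 -0.1656  0.1333] 0.24655006418485237
scene se [ 0.5413 -0.0763  0.0473] 0.04651259111994698
scene slab [ 0.5272 -0.202   0.0765] 0.37875874125874126
spn [-69.177   84.8444]
spf [104.5418  94.732 ]
fn [-71.9757 104.5736]
ff [117.9435  99.0333]
book [20.8078 34.8771]
se [ 23.64   124.2939]
se in book x 7.908778174617395
top spine_near 0.74 [ 0.4641 -0.1023]
top spine_far 0.94 [ 0.6258 -0.0967]
top face_near 0.66 [ 0.4494 -0.0957]
top text_block 0.79 [ 0.5536 -0.1522]
top weight 0.85 [0.3346 0.3551]
top weight 0.54 [0.4994 0.1985]
top weight 0.51 [0.5131 0.3239]
scene spine_far 0.96 [ 0.6229 -0.0974]
scene face_near 0.98 [ 0.4538 -0.0919]
scene face_far 0.94 [ 0.6368 -0.0919]
scene text_block 0.8 [ 0.5664 -0.1469]
scene weight 0.92 [0.3286 0.3649]
scene weight 0.79 [0.5022 0.1878]
scene weight 0.66 [0.5143 0.3282]
t 11.55 tcp [0.53   0.1358 0.1747] yaw 0.041 shift [ -7.4  24.7 193. ] turn 0.491 F [0.5 0.2 0.4] J [ 0.2  -0.14  1.79 -0.    1.49  0.16]
```

View pics/s4.png

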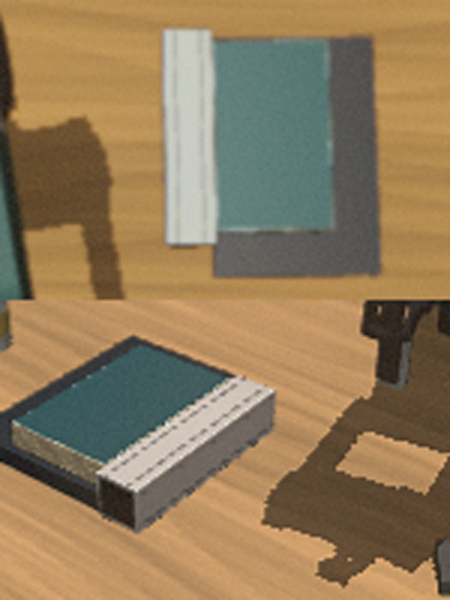

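The top view shows the straightedge flush along the slab edge with the book's spine against it, with measured ends at 79–82 mm. Next is the middle weight.

Request:
{"name": "play_rows", "arguments": {"steps": [[0,-1,4,40,0.1],[0,-3,8,80,0.2],[0,-5,14,120,0.3],[0,-6,20,160,0.4],[0,-7,25,193,0.49],[0,-7,60,193,0.49],[0,-7,60,193,0.49]]}}

```text
time_s: 12.25
tcp_pos: [0.5133, 0.3281, 0.1103]
ee_rot: [0.691, -0.158, 0.155, -0.688]
contact_force: [0.8, -0.5, 0.1]
gripper_width: 0.0854
```

```bash
python3 go.py .5147 .3285 .026 -.45; python3 -c "
from h import *
save('scene','s5',(170,300,320,470),5)"
```

```text
t 12.25 tcp [0.5133 0.3281 0.1103] yaw -0.447 shift [ 1.4 84.3  1.4] turn 0.003 F [ 0.8 -0.5  0.1] J [ 0.53  0.04  1.72 -0.    1.39  0.97]
```

View pics/s5.png

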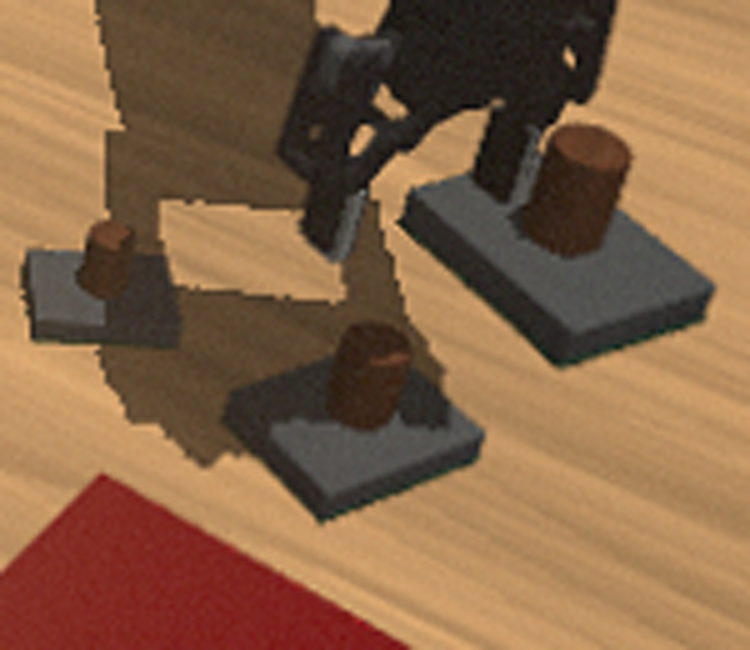

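The open fingers straddle the middle weight's knob, which is at crop (370,370). Descend and grip.

Request:
{"name": "play_rows", "arguments": {"steps": [[0,1,40,1,0],[0,1,70,1,0],[0,1,83,1,0],[0,1,83,1,0],[255,1,83,1,0],[255,1,83,1,0],[255,1,83,1,0],[255,1,83,1,0],[255,1,83,1,0],[255,1,83,1,0]], "newtons": 60}}

```text
time_s: 13.3
tcp_pos: [0.5167, 0.3291, 0.033]
ee_rot: [-0.689, 0.157, -0.158, 0.69]
contact_force: [-4.3, -0.1, 8.6]
gripper_width: 0.0284
```

```bash
python3 f.py; python3 go.py .5147 .3285 .18 -.45
```

```text
[-4.3 -0.1  8.6] [ 0.01  0.69 -0.01] [0.5167 0.3291 0.033 ]
t 13.3 tcp [0.5167 0.3291 0.033 ] yaw -0.449 shift [  -1.5 -147.    -1.2] turn 0.001 F [-4.3 -0.1  8.6] J [0.53 0.11 1.78 0.   1.25 0.97]
```

Request:
{"name": "play_rows", "arguments": {"steps": [[255,1,-3,1,0],[255,1,-8,1,0],[255,1,-18,1,0],[255,1,-35,1,0],[255,1,-60,1,0],[255,1,-80,1,0],[255,1,-80,1,0]]}}

```text
time_s: 14.0
tcp_pos: [0.5191, 0.33, 0.1161]
ee_rot: [-0.688, 0.156, -0.159, 0.691]
contact_force: [-0.1, 0.7, -5.6]
gripper_width: 0.0282
```

```bash
python3 f.py;python3 -c "
from h import *
save('scene','s6',(130,280,320,470),5)"; python3 go.py .547 -.154 .18 .04
```

```text
[-0.1  0.7 -5.6] [ 0.   -0.05 -0.  ] [0.5191 0.33   0.1161]
t 14.05 tcp [0.5184 0.3295 0.1137] yaw -0.449 shift [ 235.8  -67.  -423. ] turn -0.489 F [ 0.8 -0.9 -8.3] J [ 0.52  0.04  1.72 -0.    1.38  0.97]
```

View pics/s6.png

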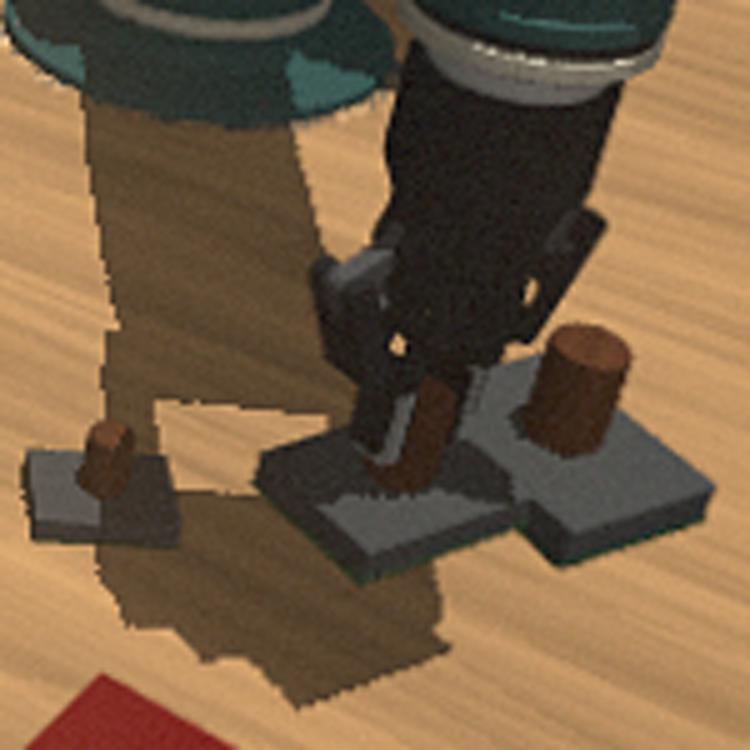

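The weight is held upright and clear of the bench, at about 8 N. Carry it over to the book.

Request:
{"name": "play_rows", "arguments": {"steps": [[255,5,-15,-10,0],[255,17,-30,-30,-0.03],[255,34,-45,-60,-0.07],[255,53,-60,-95,-0.11],[255,73,-67,-130,-0.15],[255,92,-67,-165,-0.19],[255,112,-67,-200,-0.23],[255,131,-67,-235,-0.27],[255,151,-67,-270,-0.31],[255,170,-67,-305,-0.35]]}}

```text
time_s: 15.05
tcp_pos: [0.5378, -0.0214, 0.1784]
ee_rot: [0.706, -0.035, 0.034, -0.706]
contact_force: [1.0, -0.4, -7.9]
gripper_width: 0.0282
```

```bash
python3 go.py .547 -.154 .14 .04
```

```text
t 15.05 tcp [ 0.5378 -0.0214  0.1784] yaw -0.097 shift [  22.1   38.4 -131. ] turn -0.137 F [ 1.  -0.4 -7.9] J [-0.09 -0.17  1.8  -0.    1.5   0.01]
```

Request:
{"name": "play_rows", "arguments": {"steps": [[255,5,4,-30,-0.03],[255,10,10,-60,-0.07],[255,15,18,-90,-0.1],[255,19,26,-115,-0.13],[255,21,34,-127,-0.137],[255,22,38,-131,-0.137],[255,22,38,-131,-0.137],[255,22,38,-131,-0.137]]}}

```text
time_s: 15.85
tcp_pos: [0.5475, -0.1512, 0.1409]
ee_rot: [-0.707, -0.013, 0.013, 0.707]
contact_force: [0.2, 0.3, -7.4]
gripper_width: 0.0283
```

```bash
python3 go.py .547 -.154 .095 .04; python3 -c "
from h import *
a=manip.read_camera('top')[140:260,220:370]; b=manip.read_camera('scene')[120:240,180:330]
cv2.imwrite('pics/s7.png',cv2.resize(np.hstack([a,b])[:,:,::-1],None,fx=2.6,fy=4,interpolation=cv2.INTER_CUBIC))
"
```

```text
t 15.85 tcp [ 0.5475 -0.1512  0.1409] yaw 0.038 shift [-0.6 45.9 -2.8] turn -0.002 F [ 0.2  0.3 -7.4] J [-0.31 -0.08  1.79  0.    1.43 -0.35]
```

View pics/s7.png

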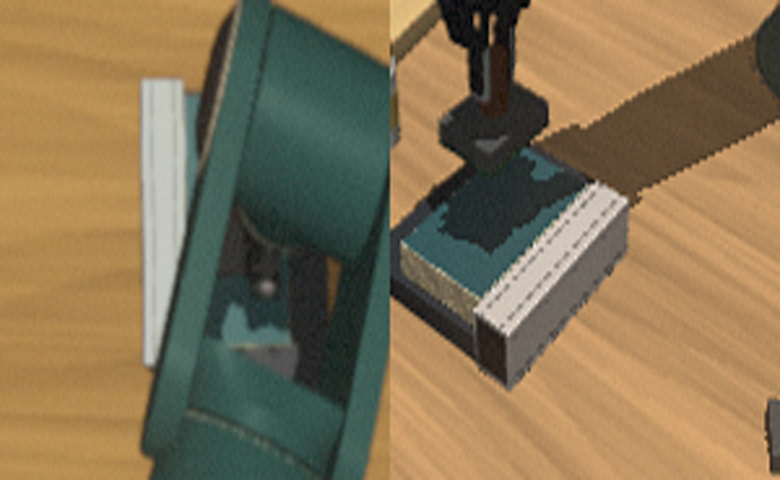

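The weight hangs level above the book. Lower it, slowly at the end.

Request:
{"name": "play_rows", "arguments": {"steps": [[255,0,10,-1,0],[255,0,20,-2,0],[255,0,30,-2,0],[255,0,40,-2,0],[255,0,47,-2,0],[255,0,52,-2,0],[255,0,55,-2,0],[255,0,57,-2,0],[255,0,59,-2,0],[255,0,59,-2,0]]}}

```text
time_s: 16.95
tcp_pos: [0.5476, -0.1539, 0.0816]
ee_rot: [-0.707, -0.013, 0.013, 0.707]
contact_force: [-0.4, -0.6, -7.4]
gripper_width: 0.0281
```

Request:
{"name": "play_rows", "arguments": {"steps": [[255,0,1,0,0],[255,0,2,0,0],[255,0,3,0,0],[255,0,4,0,0],[255,0,4,0,0]]}}

```text
time_s: 17.45
tcp_pos: [0.5476, -0.1539, 0.078]
ee_rot: [0.707, 0.014, -0.013, -0.707]
contact_force: [-2.2, 0.4, -1.0]
gripper_width: 0.0281
```

Request:
{"name": "play_rows", "arguments": {"steps": [[255,0,0.5,0,0],[160,0,0.5,0,0],[140,0,0.5,0,0],[100,0,0,0,0],[50,0,0,0,0],[0,0,0,0,0],[0,0,0,0,0],[0,0,0,0,0]]}}

```text
time_s: 18.25
tcp_pos: [0.5476, -0.1539, 0.0776]
ee_rot: [-0.707, -0.013, 0.013, 0.707]
contact_force: [-1.1, 0.9, -0.7]
gripper_width: 0.0854
```

Released. Rise straight up, then move aside to clear the top camera's view.

Request:
{"name": "play_rows", "arguments": {"steps": [[0,0,-10,0,0],[0,0,-30,0,0],[0,0,-60,0,0],[0,0,-100,0,0],[0,0,-130,40,0],[0,0,-130,85,0],[0,0,-130,130,0],[0,0,-130,175,0],[0,0,-130,220,0],[0,0,-130,265,0]]}}

```text
time_s: 19.25
tcp_pos: [0.5371, 0.1127, 0.2087]
ee_rot: [-0.707, -0.014, 0.013, 0.707]
contact_force: [0.7, -1.0, 0.0]
gripper_width: 0.0854
```

```bash
python3 m.py 2>&1 | head -12; python3 -c "
from h import *
for c in('top','scene'):
  for n,z in(('weight',.045),('text_block',.02),('spine_near',.02),('spine_far',.02),('face_near',0),('face_far',0),('glue_pot',0),('hardback',0),('bone_folder',0)):
    for d in manip.tip_of(c,n)[:3]: print(c,n,round(d['score'],2),w(c,d['point'],z)[:2].round(4))
a=manip.read_camera('top')[140:260,220:370]; b=manip.read_camera('scene')[120:240,180:330]
cv2.imwrite('pics/s8.png',cv2.resize(np.hstack([a,b])[:,:,::-1],None,fx=2.6,fy=2.6,interpolation=cv2.INTER_CUBIC))
"; python3 f.py
```

```text
top book [ 0.5459 -0.1552  0.0513] 0.6014129092032119
top se [ 0.5426 -0.0768  0.0379] 0.05597871452420701
top slab [ 0.5285 -0.1806  0.0426] 0.3113132911392405
spn [-69.0405  78.9274]
spf [104.9528  80.4487]
fn [-76.6115  81.0739]
ff [113.3864  80.182 ]
book [18.437  24.6901]
se [ 18.493  103.1277]
se in book x 0.7418089350771859
scene book [ 0.5429 -0.1678  0.1013] 1.1595596432552955
scene se [ 0.5421 -0.0773  0.0469] 0.040042932628797885
top weight 0.9 [0.3437 0.3392]
top weight 0.85 [ 0.5405 -0.1566]
top weight 0.67 [0.5003 0.191 ]
top text_block 0.84 [ 0.5565 -0.1533]
top spine_near 0.59 [ 0.4641 -0.1031]
top spine_far 0.81 [ 0.6238 -0.0866]
top spine_far 0.3 [ 0.4667 -0.1048]
top face_near 0.95 [ 0.4551 -0.106 ]
top face_far 0.74 [ 0.5592 -0.1434]
top glue_pot 0.66 [ 0.5102 -0.403 ]
top bone_folder 0.76 [ 0.7796 -0.0986]
top bone_folder 0.27 [ 0.5196 -0.1686]
scene weight 0.96 [0.5588 0.2189]
scene weight 0.58 [0.3856 0.3697]
scene weight 0.56 [ 0.5401 -0.1593]
scene text_block 0.92 [ 0.559  -0.1419]
scene spine_near 0.87 [ 0.4667 -0.0977]
scene spine_far 0.9 [ 0.6191 -0.0982]
scene face_far 0.76 [ 0.6459 -0.0852]
scene glue_pot 0.66 [ 0.5157 -0.398 ]
scene hardback 0.71 [0.7    0.3463]
scene bone_folder 0.94 [ 0.7902 -0.0993]
[ 0.6  0.3 -0.8] [ 0.06  0.05 -0.02] [0.5375 0.1109 0.2076]
```

View pics/s8.png

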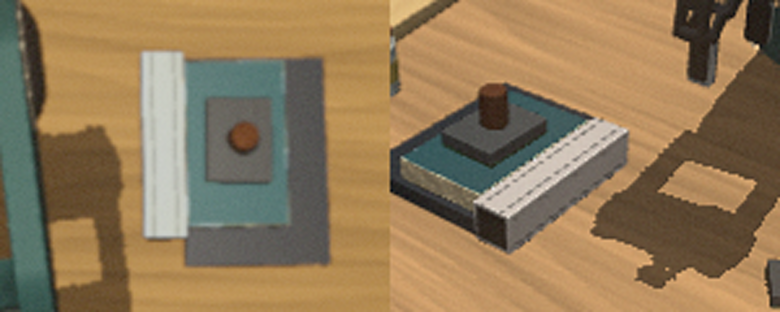

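The weight stands upright near the middle of the book, and the straightedge and spine are still flush. I'm handing it in.

```bash
python3 -c "
from cell import manip
print(manip.sign_off())"
```

```text
the job is handed in; nothing more can be done
None
```

The job is done and handed in at about 20 s; the sign-off gave no verdict. I pushed the straightedge home with the open fingers until the load on both fingers balanced at about 20 N. Then I gripped the middle weight by its knob, lowered it slowly onto the book, released it and moved the arm clear.

**Last checks (top camera):**
- **Straightedge:** both ends of its face were at 80–81 mm in the slab frame (limits 77–82).
- **Spine:** both ends were at 79–80 mm (limits 77–83). By then the weight hid part of the book, so this book and slab fit was poor. The better fit just before placing the weight gave 79–81 mm.
- **Straightedge against the book:** its middle was about 1 mm from the book's along the edge.
- **Weight:** the two cameras put it 5–8 mm from the fitted centre of the book, and it looked upright in the picture.

**Disagreements:**
- **Scene camera:** its book and slab fits failed because of occlusion, so I did not use them.
- **Some single-point detections:** these were more than 10 mm off. One put face_far on the weight, and one put the book's centre 15–20 mm from the weight.
- **Bystanders:** the glue pot stayed within a few mm of its first position in both cameras, and the hardback within about 7 mm (scene camera only; the top camera missed it). The bone folder read within 15 mm in the top camera and 6 mm in the scene camera. The arm never went near any of them at bench height.

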